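# Chuck a brass valve spindle

## Robot

A 7-joint arm with a two-finger parallel gripper is mounted at the origin on the work surface. World frame = base frame: x ahead of the robot, y to its left, z up, the work surface at z = 0. Lengths are in m, angles in rad, forces in N, time in s.
With the tool pointing down it reaches from about 0.4 to 0.75 m from the base axis. Payload 19.5 kg.
Tool frame: the origin (TCP) lies between the finger pads; the fingertips stand r.tcp_to_tips ahead of it and the grasp point (between the pads) lies 8 mm behind it (r.tcp_to_tips is the distance from the TCP to the fingertips, in m); z points along the fingers, y is the line along which they close (so a half turn about z gives the same grasp; the last joint's range is limited). The gripper opens to 85 mm and grips with 20 to 120 N. Pads are 22 mm wide; open, the fingers measure 114 mm over their backs; the gripper's body (76 mm by 85 mm) begins 54 mm behind the grasp point. The pads swing forward as they close: fully open they stand 13 mm farther back than shut.
Start: joints at [1.253, 0.707, -0.028, 1.485, 0.022, 0.951, -0.075], TCP at [0.157, -0.553, 0.242] pointing down, gripper open.
Joint ranges: [-2.71, 2.71], [-0.32, 2.16], [-1.57, 1.52], [0, 2.45], [-1.46, 4.6], [0, 2.02], [-2.83, 2.83]. Speed limits (rad/s): [1.89, 1.89, 2.57, 2.57, 3.01, 3.01, 3.01].

## Interface

Orientations are given as a unit quaternion [w, x, y, z].
In Python, from rig import r gives the robot as it stands. Calls block until the motion is done:
- r.goto(position, orientation): joint-space move of the TCP to a pose.
- r.movel(position, attitude=None, rate=0.15): straight line of the TCP; attitude=None keeps the orientation; rate is the mean speed in m/s.
- r.set_joints(angles): joint-space move.
- r.command_gripper(opening, grip_force=None): finger opening in m; grip_force is the grip in N (None keeps the last); returns when the fingers have stopped.
- r.wait(seconds).
- r.solve_ik(position, orientation): joint angles nearest the present ones, or None.
- r.get_state(): the state.
- r.camera(name): name is "scene" or "top" or "wrist"; returns the picture (400x640x3 uint8, red, green, blue); there is no depth.
- r.get_calibration(name): a dict with "fx", "fy", "cx", "cy" (pixels), "k1" (the pictures are not rectified: a ray, as slopes to the right and down, at radius r is drawn at 1 + k1 r^2 times it, then the intrinsics apply), "xyz" and "orientation" of the camera in the world. Camera axes: x right, y down, z forward; pixel columns grow to the right and rows downward; lengths in m; the calibration is good to about 2 mm. A picture is of the moment at which its call begins: read the wrist's pose just before it. get_calibration takes no time and is no camera call; for the wrist camera it gives the pose at the moment of the call.
A pose or a line that the arm cannot do raises r.MotionError and nothing moves.
- r.job_done(): hands the job in; it is judged then, once.
Trained networks look in the newest picture that a camera, given by its name, has taken for a name from the list of things; names that differ only in an ending like _2 or _b are one class to them, and where a whole thing is asked for, a point or a joint stands for the part that bears it (a point fixed in the world has none). Each returns a list of dicts, best first, with "confidence" (0 to 1); they miss things now and then, are a little off and sometimes report something else, mostly with a low value. They report only what shows in the picture. A call takes as long as a camera call. They do not tell look-alikes from the thing itself.
- r.recognise(camera, name): "xyz" ([x, y, z] in m, in the coordinates of the camera as it stood for that picture, good to about 4 mm: the middle of the surface that is visible of it).
- r.place_of(camera, name): "xyz" ([x, y, z] in m, in the coordinates of the camera as it stood for that picture, good to about 4 mm: a listed point, or the origin of a listed thing).
The state is a dict: "clock": time; "q": joint angles; "joint_velocities": joint speeds; "joint_torque": joint torques, N m; "eef_pos": TCP position; "orientation": TCP orientation; "wrist_force": force on the tool from outside, world axes, zero at the start; "wrist_torque": the same for the moment, N m; "finger_gap": finger opening in m; "gripper_force": force on a finger pad.
Only numpy, scipy, OpenCV 4.12 (cv2) and the standard library are available. Lean on these libraries where they do the work, as an engineer would, in place of code of your own. Each camera call takes 0.05 s, during which the arm holds its last target. There are 200 camera calls.

## Task

Load the brass valve spindle into the bench chuck. Lift it out of the foam tray by its bare plain end, lay it in the white V-cradle in line with the chuck with the plain end just short of the open jaws, and let go; then take it by its disc and slide it straight in until it is fully home. Let go and swing the red handles of the chuck sleeve over, away from the robot, until all three jaws grip the spindle firmly; leave the spare disc, the marker and the oil bottle where they are.

Things in the scene. Friction and masses are not known exactly. Their poses are not given: they have to be found in the camera images.
- spindle: Hollow brass spindle, 184 mm long, 0.27 to 0.43 kg: round shank 24 mm thick, 172 mm long, with a ported disc 72 mm in diameter, 12 mm thick, on one end. Origin on the shank axis, 86 mm from the plain end and from the disc's near face; y axis along the shank from plain end to disc. Balances about 90 mm from the plain end. Starts level in the tray, axis 62 mm above the table
- plain_end (a point): Centre of the spindle's plain (discless) end face, the end that goes into the chuck
- disc (a point): Centre of the spindle's disc, mid-thickness, 178 mm from the plain end
- tray: White foam block, fixed, 160 x 142 mm, 96 mm high; origin on the table under its centre, y axis along its 30 mm wide groove. Groove and slot hide the spindle's disc and rear shank up to the rim; the first 62 mm of shank at the plain end stick out of the -y side, free all round: the only place for fingers. Lift straight up 80 mm or more with a firm grip
- chuck: Grey fixture, fixed, base 130 (x) x 300 (y) x 12 mm; origin on the table under the chuck's axis, which runs along its y, 115 mm above the table, mouth to +y. Headstock (158 mm high) y = -141 to -56 mm; sleeve -50 to -10; jaw ends at y = 12; room for fingers from there to the V-cradle at y = 85 to 138. Nose bore 41 mm wide with a hard bottom at y = -31 mm
- mouth (a point): On the chuck's axis in the plane of the jaws' front ends (axes as chuck). Fully home means the spindle's plain end is at the hard bottom of the bore, 43 mm beyond this point along -y; the disc's near face then stands 3 mm clear of the cradle
- cradle (a point): On the chuck's axis at mid-length of the white V-cradle (53 mm long, 90 degree V, 45 mm wide at the top, its edges 6 mm above this point). A spindle lying in it has its axis on the chuck's axis
- jaw0: Chuck jaw below the axis, grey metal, 12 mm wide; the three jaws move in together as the sleeve turns, 17.5 mm from the axis when open. Origin on the chuck axis when open
- jaw1: Chuck jaw high on the +x side, as jaw0
- jaw2: Chuck jaw high on the -x side, as jaw0
- sleeve (a joint): Turn of the sleeve about the chuck's +y, rad; 0 = fully open. Growing swings an upward handle to +x (away from the robot) and closes the jaws 4 mm per rad; they meet the spindle at about 1.4. A ring 92 mm in diameter with 4 radial handles 90 degrees apart (red round grips 16 mm thick, 52 to 98 mm from the axis) in the plane y = -30 mm. Stays where left; 4 to 6 N moves a handle, 12 to 18 N tightens
- handle (a point): Grip point on one red handle, 74 mm from the chuck axis, 50 degrees to the robot's side (-x) of straight up when the sleeve reads 0
- spare_disc: Bystander: brass disc lying flat, 92 mm in diameter, 12 mm high, origin under its centre
- marker: Bystander: black marker pen with a blue ring, lying, 141 x 18 x 18 mm, along its x axis
- oil_bottle: Bystander: amber bottle, 54 mm in diameter, 120 mm high, origin under its centre
Things that resemble listed ones, but are neither listed nor needed, are in the scene too. What is meant by the spindle is not purple, and is the smaller of those in its own colour.

How it is judged:
On the way, in this order (a step that is already met when the one before it is completed fails the run):
1. the spindle lies let go in the V-cradle, in line with the chuck, its plain end outside the jaws (angle between the y axis of spindle and the y axis of chuck, either way round below 0.09 rad and x of plain_end in the frame of chuck between -0.012 and 0.012 m and y of plain_end in the frame of mouth between -0.012 and 0.04 m and z of spindle in the frame of cradle between -0.008 and 0.008 m and y of disc in the frame of chuck above 0.1 m and contact force between the fingers and spindle below 0.1 N), for 0.2 s.
2. the spindle has been slid fully home while the jaws are still open (y of plain_end in the frame of mouth between -0.048 and -0.037 m and x of plain_end in the frame of chuck between -0.012 and 0.012 m and y of disc in the frame of chuck above 0.1 m and angle between the y axis of spindle and the y axis of chuck, either way round below 0.09 rad and value of joint sleeve below 0.9 rad), for 0.2 s.
3. the sleeve has been turned so that all three jaws grip the spindle (y of plain_end in the frame of mouth between -0.048 and -0.037 m and x of plain_end in the frame of chuck between -0.012 and 0.012 m and y of disc in the frame of chuck above 0.1 m and angle between the y axis of spindle and the y axis of chuck, either way round below 0.09 rad and contact force between each of jaw0, jaw1, jaw2 and spindle above 2 N), for 0.2 s.
At the end, for the whole second after the job is handed in: The spindle is in the chuck, plain end first, within 6 mm of the bottom of the bore and within 0.09 rad of the chuck's axis; each of the three jaws presses on it with more than 2 N (sleeve past 1.2 rad); everything is let go and at rest (all of step 3 and value of joint sleeve above 1.2 rad and linear speed of spindle below 0.01 m/s and velocity of joint sleeve below 0.05 rad/s and contact force between the fingers and chuck below 0.1 N); the robot touches nothing.
It fails at once if the spare disc is moved more than 30 mm (distance of spare_disc from where it was at the start of the episode above 0.03 m).
It fails at once if the marker is moved more than 30 mm (distance of marker from where it was at the start of the episode above 0.03 m).
It fails at once if the oil bottle is moved more than 30 mm (distance of oil_bottle from where it was at the start of the episode above 0.03 m).
It also fails if it takes over 72 s, if anything falls off the work surface, if the arm or the gripper's body presses on something with over 40 N, if the wrist force passes 120 N, or if a joint passes its speed limit or range.

## Working session

There is one attempt and no reset: what is moved stays moved. The work goes in short steps, each a Python script; the robot and the scene stay as the last script left them, time stands still between calls to the robot, and variables do not carry over. Pictures are saved under pics/ and viewed, at most 10 in all, crops included, and the job is handed in when it is done.

```bash
mkdir -p pics; ls
cat > h.py <<'E'
import numpy as np, cv2
from scipy.spatial.transform import Rotation as R
from rig import r
def rot(q): return R.from_quat([q[1],q[2],q[3],q[0]])
def quat(M): x=R.from_matrix(M).as_quat(); return [x[3],x[0],x[1],x[2]]
def toworld(c,p): return rot(c["orientation"]).apply(p)+np.array(c["xyz"])
def project(c,P):
    p=rot(c["orientation"]).inv().apply(np.array(P)-c["xyz"]); s=p[...,:2]/p[...,2:]
    k=1+c["k1"]*(s**2).sum(-1,keepdims=True); s=s*k
    return s*[c["fx"],c["fy"]]+[c["cx"],c["cy"]]
def ray(c,uv):
    d=((np.array(uv,float)-[c["cx"],c["cy"]])/[c["fx"],c["fy"]]); s=d.copy()
    for _ in range(20): s=d/(1+c["k1"]*(s**2).sum())
    v=rot(c["orientation"]).apply([s[0],s[1],1]); return np.array(c["xyz"]),v/np.linalg.norm(v)
def atz(c,uv,z): o,v=ray(c,uv); return o+v*(z-o[2])/v[2]
def save(name,im): cv2.imwrite("pics/"+name,im[...,::-1])
E
python3 - <<'E'
from h import *
for n in("scene","top"):
    im=r.camera(n);save(n+".png",im);c=r.get_calibration(n);print(n,c)
    for t in["spindle","plain_end","disc","tray","chuck","mouth","cradle","handle","jaw0","spare_disc","marker","oil_bottle"]:
        for d in r.place_of(n,t): 
            if d["confidence"]>.2:
                w=toworld(c,d["xyz"]);print(t,round(d["confidence"],2),w.round(3),project(c,w).round())
print(r.tcp_to_tips,r.get_state())
E
```

```text
pics
scene {'fx': 443.679008942737, 'fy': 443.679008942737, 'cx': 320.93601917894784, 'cy': 211.30505743892638, 'k1': 0.03897542080001936, 'xyz': array([1.21417504, 0.35133298, 1.00129108]), 'orientation': array([-0.21044595,  0.52968398,  0.76072331, -0.31055986])}
spindle 0.68 [0.2   0.327 0.035] [433. 205.]
spindle 0.57 [0.665 0.515 0.021] [477. 366.]
spindle 0.55 [0.448 0.298 0.064] [406. 257.]
plain_end 0.94 [0.696 0.437 0.008] [438. 369.]
plain_end 0.77 [0.411 0.218 0.061] [380. 240.]
plain_end 0.65 [0.252 0.433 0.015] [464. 230.]
disc 0.7 [0.142 0.215 0.055] [402. 180.]
disc 0.59 [0.634 0.606 0.034] [522. 364.]
disc 0.56 [0.479 0.38  0.061] [435. 275.]
disc 0.35 [0.412 0.216 0.064] [380. 239.]
tray 0.76 [ 0.461  0.338 -0.003] [416. 280.]
chuck 0.78 [ 0.542 -0.126  0.001] [250. 255.]
chuck 0.24 [ 0.466  0.341 -0.001] [417. 281.]
mouth 0.81 [ 0.542 -0.117  0.116] [248. 229.]
mouth 0.46 [ 0.543 -0.014  0.114] [283. 240.]
mouth 0.29 [ 0.495 -0.156  0.176] [240. 198.]
cradle 0.9 [ 0.542 -0.016  0.119] [282. 238.]
handle 0.68 [ 0.49  -0.157  0.177] [241. 196.]
handle 0.43 [0.684 0.2
[... 1575 characters left out ...]
  0.70650561, -0.02760414,  1.48461041,  0.02198128,
        0.95089017, -0.07551962]), 'joint_velocities': array([ 0.0016578 ,  0.00011906, -0.00085579, -0.00062031,  0.00130926,
        0.00043777,  0.00037331]), 'joint_torque': array([ 2.82374160e-03, -8.83002877e+01,  1.23523939e+00, -2.36385763e+01,
        1.71995745e-02,  1.90687359e-03, -7.41015015e-05]), 'eef_pos': array([ 0.15659475, -0.55323704,  0.24226227]), 'orientation': array([-5.72292244e-05,  9.90508692e-01,  1.37450091e-01,  2.61280196e-06]), 'wrist_force': array([ 0.47872217, -0.41138146, -0.15993669]), 'wrist_torque': array([ 0.00346249, -0.02228127, -0.01063273]), 'gripper_force': 0.0, 'finger_gap': 0.08555731425034757}
```

View images.

View pics/scene.png

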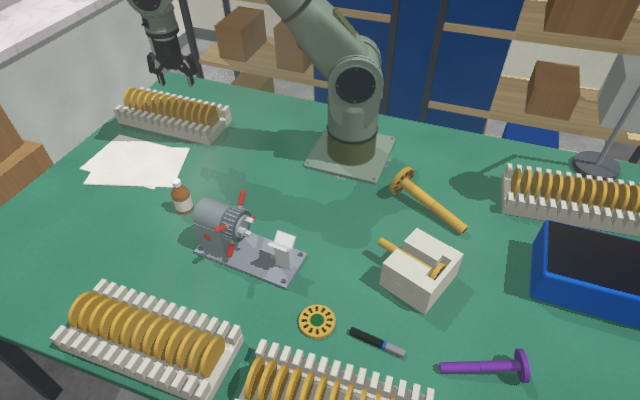

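View pics/top.png

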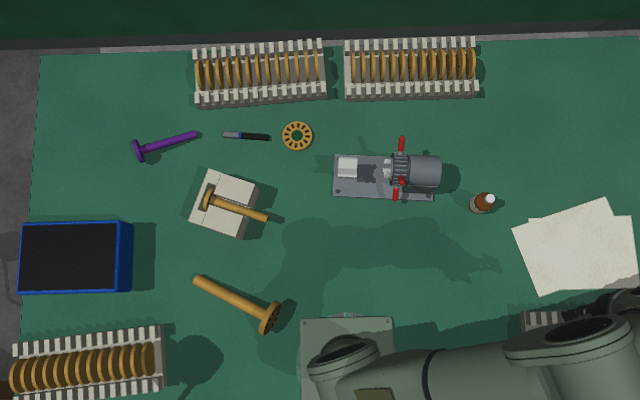

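Look-alikes in the top picture: brass spindle in the tray (240,205), larger brass one lying on the table (240,303), and purple one (168,143). I choose the tray one because it is the smaller brass part. Next: IK feasibility, then a close wrist view.

```bash
cat >> h.py <<'E'
def orient(z,y):
    z=np.array(z,float);z/=np.linalg.norm(z);y=np.array(y,float);y-=z*(y@z);y/=np.linalg.norm(y)
    return quat(np.stack([np.cross(y,z),y,z],1))
def look(n,names,mn=.4):
    c=r.get_calibration(n); im=r.camera(n); out={}
    for t in names:
        out[t]=[(round(d["confidence"],2),toworld(c,d["xyz"])) for d in r.place_of(n,t) if d["confidence"]>mn]
    return c,im,out
E
python3 - <<'E'
from h import *
f=lambda q: None if q is None else np.round(q,2)
ax=np.array([-.01,1,0]);ax=ax/np.linalg.norm(ax) # chuck dir guess
sp=np.array([.068,.168,0]);sp/=np.linalg.norm(sp)
perp=lambda a:np.array([a[1],-a[0],0])
C=np.array([.541,-.127,.115])
for s in(1,-1):
    print("pick",s,f(r.solve_ik([.424,.25,.05],orient([0,0,-1],s*perp(sp)))),f(r.solve_ik([.424,.25,.25],orient([0,0,-1],s*perp(sp)))))
    print("place",s,f(r.solve_ik(C+ax*.058,orient([0,0,-1],s*perp(ax)))),"disc",f(r.solve_ik(C+ax*.2,orient([0,0,-1],s*perp(ax)))))
    for a in(-50,-30,0,20,30,40,50):
        a=np.radians(a);rad=perp(ax)*np.sin(a)+np.array([0,0,np.cos(a)])
        print(s,round(np.degrees(a)),f(r.solve_ik(C-ax*.03+rad*.066,orient(-rad,s*np.cross(rad,ax)))))
q=orient([0,0,-1],perp(sp))
best=min((orient([0,0,-1],s*perp(sp)) for s in(1,-1)),key=lambda o:np.abs(r.solve_ik([.424,.22,.28],o)[6]))
r.goto([.424,.22,.28],best)
c,im,o=look("wrist",["spindle","plain_end","disc","tray"],.2);save("w1.png",im);print(c["xyz"],o,r.get_state()["clock"],f(r.get_state()["q"]))
E
```

```text
pick 1 [-0.77  0.96  0.32  1.96 -0.82  0.36 -0.17] [-0.5   0.58 -0.17  1.76  0.13  0.81 -1.11]
place 1 [ 0.19  0.85 -0.23  1.73  0.32  0.6  -0.22] disc [-0.11  0.84 -0.15  1.74  0.21  0.58 -0.38]
1 -50 None
1 -30 [ 0.98  1.02 -1.35  2.22  1.82  0.91  1.73]
1 0 [-0.07  0.85  0.62  1.62 -0.61  0.87 -2.34]
1 20 [-0.09  1.1   0.82  1.13 -0.55  1.47 -2.49]
1 30 [-0.05  1.24  0.86  0.84 -0.54  1.77 -2.56]
1 40 None
1 50 None
pick -1 [-1.03  1.15  0.92  1.97 -1.35  0.84 -2.82] [ 0.03  0.88 -1.35  1.75  0.9   1.29  1.22]
place -1 [-0.23  0.93  0.6   1.75 -0.77  0.71 -2.34] disc [-0.51  0.95  0.66  1.75 -0.83  0.74 -2.55]
-1 -50 None
-1 -30 [ 0.98  1.02 -1.35  2.22  1.82  0.91 -1.42]
-1 0 [ 0.37  0.77 -0.27  1.6   0.27  0.8  -0.01]
-1 20 [ 0.27  0.98 -0.24  1.11  0.24  1.42  0.03]
-1 30 [ 0.23  1.13 -0.22  0.82  0.25  1.73  0.07]
-1 40 None
-1 50 None
[0.44970108 0.28201174 0.41142945] {'spindle': [(0.91, array([0.44817123, 0.29533013, 0.06348077])), (0.89, array([0.1969286 , 0.32888112, 0.02918424]))], 'plain_end': [(0.75, array([0.25339876, 0.42966233, 0.01507369])), (0.61, array([0.41556102, 0.21343901, 0.06086208]))], 'disc': [(0.67, array([0.48259282, 0.38221365, 0.06316604])), (0.62, array([0.14027915, 0.21038184, 0.05193991])), (0.41, array([0.41696179, 0.21662196, 0.06290333]))], 'tray': [(0.62, array([ 0.46215703,  0.34493098, -0.00302166]))]} 4.4333 [-0.37  0.52 -0.29  1.76  0.18  0.89 -1.13]
```

View pics/w1.png

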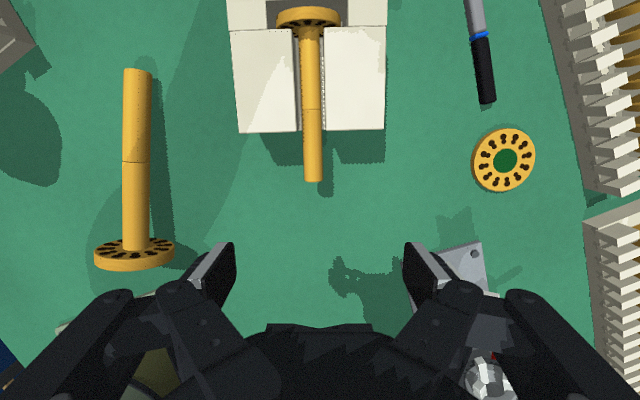

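Confirmed in the close view: the tray spindle (plain end at 313,181, disc at 310,20) is clearly smaller than the brass one at left (137,160). Now measuring its axis by pixels and picking it.

Run:
```python
from h import *
c=r.get_calibration("wrist"); 
im=cv2.imread("pics/w1.png");hsv=cv2.cvtColor(im,cv2.COLOR_BGR2HSV)
m=((hsv[...,0]>10)&(hsv[...,0]<28)&(hsv[...,1]>110)&(hsv[...,2]>90))
pts=[]
for v in(140,150,160,170,177):
    u=np.where(m[v,290:340])[0]+290;pts.append([(u.min()+u.max()+1)/2,v]);print(v,u.min(),u.max())
col=np.where(m[100:215,313])[0]+100;print("tip row",col.max())
A=atz(c,pts[0],.062);B=atz(c,pts[3],.062);T=atz(c,(313.5,col.max()),.058)
d=(A-B)/np.linalg.norm(A-B);print(A,B,T,d)
net=np.array([.479,.384])-np.array([.412,.2155]);net/=np.linalg.norm(net);print("net dir",net)
for n in("top","scene"):
    cc=r.get_calibration(n);print(n,project(cc,T).round(),project(cc,T+d*.178).round())
```

```text
140 303 321
150 303 321
160 303 321
170 304 322
177 304 322
tip row 181
[0.43306572 0.26264902 0.062     ] [0.42015613 0.22802749 0.062     ] [0.41441855 0.21426165 0.058     ] [0.3493794  0.93698134 0.        ]
net dir [0.36948826 0.9292354 ]
top [268. 219.] [211. 200.]
scene [379. 241.] [435. 275.]
```

Run:
```python
from h import *
d=np.array([.36,.933,0]);d/=np.linalg.norm(d);p=np.array([.4137,.2146,0])+d*.038
o=orient([0,0,-1],[d[1],-d[0],0])
r.goto([p[0],p[1],.16],o); r.command_gripper(.06)
r.movel([p[0],p[1],.054],rate=.15); print(r.get_state()["wrist_force"])
r.command_gripper(0,110); s=r.get_state(); print(s["finger_gap"],s["gripper_force"],s["wrist_force"],s["eef_pos"])
r.movel([p[0],p[1],.22],rate=.12); r.wait(.2); s=r.get_state(); print(s["clock"],s["finger_gap"],s["gripper_force"],s["wrist_force"],s["wrist_torque"])
c,im,out=look("wrist",["mouth","cradle","handle","chuck"]);
for n in("top","scene"):
    c,im,out=look(n,["spindle","plain_end","disc"]);save("lift_"+n+".png",im);print(n,out)
```

```text
[ 0.89237082  0.41823931 -0.27844037]
0.020988635057035215 107.31866240501404 [-0.65618023 -1.17017108  7.37158908] [0.4275577  0.25004153 0.05444095]
8.4083 0.02097208466913888 107.69649267196655 [ 0.13077445  0.55969795 -2.79380405] [-0.10321772  0.08847064 -0.02652108]
top {'spindle': [(0.92, array([0.6670381 , 0.52336532, 0.02269283])), (0.9, array([0.19831354, 0.32376975, 0.0327472 ]))], 'plain_end': [(0.97, array([0.25377068, 0.43263454, 0.01550498])), (0.84, array([0.69215932, 0.44227316, 0.01001349]))], 'disc': [(0.97, array([0.1353084 , 0.21840174, 0.0489794 ])), (0.62, array([0.63873082, 0.61094486, 0.03483089])), (0.57, array([0.47725237, 0.3865871 , 0.22289821]))]}
scene {'spindle': [(0.67, array([0.66441724, 0.51490548, 0.02328094])), (0.66, array([0.44636794, 0.29719832, 0.22492069])), (0.64, array([0.20178365, 0.3254406 , 0.03527094]))], 'plain_end': [(0.82, array([0.25147816, 0.43521364, 0.01320412])), (0.64, array([0.69492509, 0.4362772 , 0.00855288]))], 'disc': [(0.78, array([0.47578978, 0.38211042, 0.22743866])), (0.7, array([0.63514977, 0.60583368, 0.03637399])), (0.61, array([0.13926688, 0.21845295, 0.05737787]))]}
```

Run:
```python
from h import *
O=np.array([.5415,-.1275,0]);th=-.02
e=np.array([np.sin(-th),np.cos(th),0]);e/=np.linalg.norm(e);x=np.array([e[1],-e[0],0]);P=lambda a,b,c:O+x*a+e*b+np.array([0,0,c])
outs=[]
for n,(u0,v0,w,h) in {"top":(320,120,130,100),"scene":(180,170,130,120)}.items():
    im=cv2.imread(f"pics/{n}.png");c=r.get_calibration(n);k=6 if n=="top" else 6
    cr=cv2.resize(im[v0:v0+h,u0:u0+w],None,fx=4,fy=4,interpolation=cv2.INTER_CUBIC)
    def pl(pts,col):
        q=((project(c,np.array(pts))+.5-[u0,v0])*4).astype(int);cv2.polylines(cr,[q],False,col,1)
    pl([P(a,b,.012) for a,b in((-.065,-.15),(.065,-.15),(.065,.15),(-.065,.15),(-.065,-.15))],(0,0,255))
    pl([P(a,b,.121) for a,b in((-.0225,.085),(.0225,.085),(.0225,.138),(-.0225,.138),(-.0225,.085))],(255,0,0))
    pl([P(0,-.141,.158),P(0,-.056,.158)],(255,255,0));pl([P(0,.012,.115),P(0,.14,.115)],(255,0,255))
    a=np.radians(-50);pl([P(t*np.sin(a),-.03,.115+t*np.cos(a)) for t in(.052,.098)],(0,255,0))
    outs.append(cr)
H=max(o.shape[0] for o in outs);outs=[cv2.copyMakeBorder(o,0,H-o.shape[0],0,0,0) for o in outs]
v=np.hstack(outs);v=cv2.resize(v,None,fx=800/v.shape[1],fy=800/v.shape[1]);cv2.imwrite("pics/ov.png",v);print(v.shape)
```

```text
(369, 800, 3)
```

View pics/ov.png

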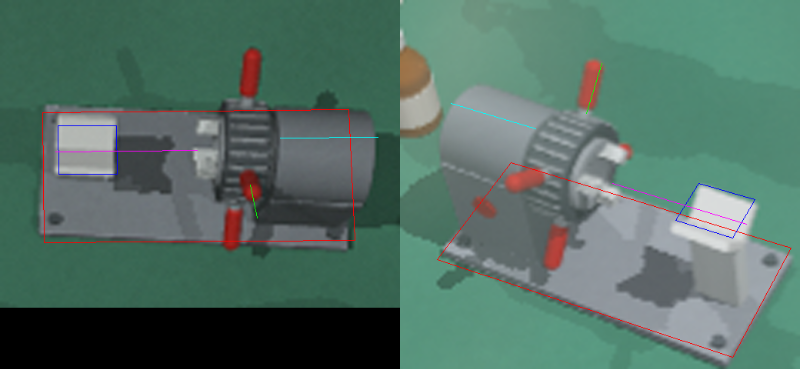

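```bash
cat > fit.py <<'E'
from h import *
from scipy.optimize import least_squares
k=800/1040*4
cams={n:r.get_calibration(n) for n in("top","scene")}
T=lambda u,v:np.array([320+u/k,120+v/k])-.5
S=lambda u,v:np.array([180+(u-400)/k,170+v/k])-.5
z=.121
D=[("top",(-.065,.15,.012),T(40,236)),("top",(.065,.15,.012),T(45,105)),("top",(-.065,-.15,.012),T(348,249)),
("top",(.0225,.138,z),T(57,114)),("top",(.0225,.085,z),T(116,117)),("top",(-.0225,.085,z),T(117,175)),("top",(-.0225,.138,z),T(55,173)),
("scene",(-.0225,.085,z),S(698,183)),("scene",(-.0225,.138,z),S(757,198)),("scene",(.0225,.138,z),S(735,238)),("scene",(.0225,.085,z),S(672,223)),
("scene",(.065,-.15,.012),S(437,259)),("scene",(-.065,.15,.012),S(791,248)),("scene",(.065,.15,.012),S(728,358))]
def W(p,q):
    e=np.array([np.sin(p[2]),np.cos(p[2]),0]);x=np.array([e[1],-e[0],0])
    return np.array([p[0],p[1],0])+x*q[0]+e*q[1]+np.array([0,0,q[2]])
def res(p,sel=D): return np.concatenate([project(cams[n],W(p,q))-uv for n,q,uv in sel])
if __name__=="__main__":
    for name,sel in(("all",D),("top",[d for d in D if d[0]=="top"]),("scene",[d for d in D if d[0]=="scene"])):
        s=least_squares(res,[.541,-.127,.05],args=(sel,),loss="soft_l1");print(name,s.x.round(4),s.fun.round(1).tolist())
    p=s.x;print(W(least_squares(res,[.541,-.127,.05],loss="soft_l1").x,(0,.1115,.115)))
    M,C=[],[]
    for n in("top","scene"):
        for _ in range(3):
            c,im,o=look(n,["mouth","cradle","chuck"])
            print(n,{a:[(q,w.round(3).tolist()) for q,w in b[:2]] for a,b in o.items()})
E
python3 fit.py
```

```text
all [ 0.5407 -0.1268  0.0501] [0.4, 0.9, -0.3, 1.2, 1.4, -1.1, 0.4, 2.7, 0.2, 2.1, -0.3, -1.0, 0.7, -0.7, 0.5, 0.7, -0.7, 1.7, -1.2, 0.9, 0.9, -0.4, 0.7, -1.4, 0.4, 1.3, 0.6, 0.7]
top [ 0.5407 -0.1259  0.0714] [-0.3, -0.2, -0.1, 0.2, 0.6, -0.0, 0.2, 1.7, 0.1, 1.5, -0.8, -1.6, 0.2, -1.7]
scene [ 0.5414 -0.1281  0.0235] [0.1, 0.1, -0.9, 0.7, -1.0, 0.0, 1.0, -0.9, -0.1, -0.1, -0.1, 0.2, 1.2, -0.1]
[ 0.54626522 -0.0154805   0.115     ]
top {'mouth': [(0.61, [0.542, -0.113, 0.113])], 'cradle': [(0.6, [0.547, -0.018, 0.11])], 'chuck': [(0.84, [0.541, -0.128, 0.004])]}
top {'mouth': [(0.64, [0.541, -0.115, 0.115])], 'cradle': [(0.8, [0.549, -0.017, 0.111])], 'chuck': [(0.8, [0.538, -0.128, 0.0]), (0.51, [0.543, -0.114, 0.113])]}
top {'mouth': [(0.82, [0.54, -0.116, 0.115])], 'cradle': [(0.83, [0.55, -0.015, 0.114]), (0.53, [0.541, -0.114, 0.112])], 'chuck': [(0.85, [0.538, -0.127, 0.003])]}
scene {'mouth': [(0.65, [0.449, -0.404, 0.004]), (0.64, [0.54, -0.118, 0.121])], 'cradle': [(0.69, [0.54, -0.016, 0.118])], 'chuck': [(0.57, [0.541, -0.128, 0.0])]}
scene {'mouth': [(0.65, [0.543, -0.113, 0.12])], 'cradle': [(0.92, [0.542, -0.015, 0.115])], 'chuck': [(0.59, [0.541, -0.131, 0.0])]}
scene {'mouth': [], 'cradle': [(0.93, [0.544, -0.013, 0.117])], 'chuck': [(0.78, [0.539, -0.13, 0.002])]}
```

Run:
```python
from h import *
th=.05;e=np.array([np.sin(th),np.cos(th),0]);x=np.array([e[1],-e[0],0])
p=np.array([.5407,-.127,0])+e*.02
s=r.get_state()["eef_pos"]
r.movel([s[0],s[1],.27],rate=.2)
r.goto([p[0],p[1],.31],orient([0,0,-1],x)); r.wait(.2)
c=r.get_calibration("wrist");im=r.camera("wrist");save("w2.png",im)
import json;json.dump({k:np.array(v).tolist() for k,v in c.items()},open("c2.json","w"))
print(r.get_state()["clock"],r.get_state()["finger_gap"],r.get_state()["q"].round(2))
for t in("mouth","cradle","chuck","spindle"):
    for d in r.place_of("wrist",t): print(t,d["confidence"],toworld(c,d["xyz"]).round(4))
```

```text
12.3167 0.021287956941081054 [ 0.36  0.62 -0.43  1.45  0.27  1.13 -0.16]
spindle 0.86 [ 0.5482 -0.0561  0.3185]
```

View pics/w2.png

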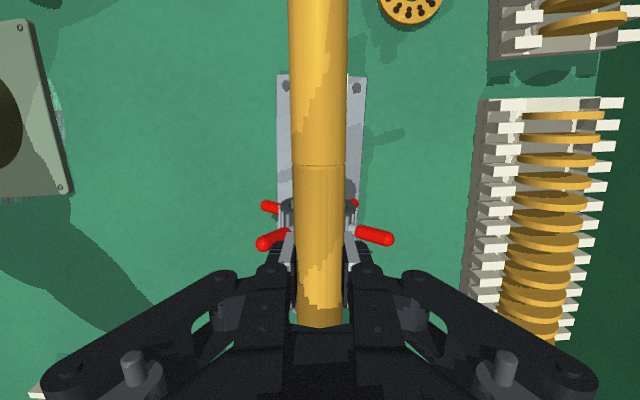

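Run:
```python
from h import *
import json
from scipy.optimize import least_squares
c={k:(np.array(v) if isinstance(v,list) else v) for k,v in json.load(open("c2.json")).items()}
im=cv2.imread("pics/w2.png");hsv=cv2.cvtColor(im,cv2.COLOR_BGR2HSV)
g=(hsv[...,1]>60)&(hsv[...,0]>50)&(hsv[...,0]<95)
L=[];Rr=[]
for v in range(82,190,6):
    row=~g[v]; u=310
    l=u
    while row[l]: l-=1
    q=u
    while row[q]: q+=1
    L.append((l+.5,v));Rr.append((q-.5,v))
print(L,Rr)
# corner rows
print([np.where(~g[50:120,u])[0].min()+50 for u in(280,283,286,352,356,360)])
def loc(p,w):
    e=np.array([np.sin(p[1]),np.cos(p[1]),0]);x=np.array([e[1],-e[0],0]);return (w-np.array([.5407,-.127,0]))@x-p[0]
Lw=[atz(c,q,.012) for q in L];Rw=[atz(c,q,.012) for q in Rr]
for w in (Lw,Rw):
    a=np.array(w);print(np.polyfit(a[:,1],a[:,0],1),a[0],a[-1])
s=least_squares(lambda p:[loc(p,w)+.065 for w in Lw]+[loc(p,w)-.065 for w in Rw],[0,.05],loss="soft_l1",f_scale=.001)
print(s.x,np.abs(s.fun).max())
print(atz(c,(281,75),.012),atz(c,(357,77),.012))
```

```text
[(275.5, 82), (275.5, 88), (275.5, 94), (275.5, 100), (275.5, 106), (275.5, 112), (275.5, 118), (275.5, 124), (275.5, 130), (275.5, 136), (275.5, 142), (276.5, 148), (276.5, 154), (276.5, 160), (276.5, 166), (276.5, 172), (276.5, 178), (276.5, 184)] [(366.5, 82), (365.5, 88), (365.5, 94), (365.5, 100), (364.5, 106), (364.5, 112), (363.5, 118), (363.5, 124), (363.5, 130), (362.5, 136), (362.5, 142), (361.5, 148), (361.5, 154), (361.5, 160), (360.5, 166), (360.5, 172), (359.5, 178), (359.5, 184)]
[np.int64(74), np.int64(74), np.int64(74), np.int64(76), np.int64(77), np.int64(77)]
[0.07298301 0.48408481] [0.48562588 0.01613398 0.012     ] [ 0.47422379 -0.13273405  0.012     ]
[0.07909482 0.61427412] [0.61536617 0.00982616 0.012     ] [ 0.60339837 -0.13905237  0.012     ]
[-0.00116779  0.07573613] 0.001018323981416075
[0.49422359 0.02508324 0.012     ] [0.60191421 0.01714104 0.012     ]
```

```bash
cat >> h.py <<'E'
O=np.array([.540,-.1275,0]);TH=.074
E_=np.array([np.sin(TH),np.cos(TH),0]);X_=np.array([E_[1],-E_[0],0]);Z_=np.array([0,0,1.])
def CH(a,b,c): return O+X_*a+E_*b+Z_*c
E
python3 - <<'E'
from h import *
o=orient([0,0,-1],X_)
r.goto(CH(0,.06,.19),o); f0=r.get_state()["wrist_force"]
r.movel(CH(0,.06,.114),rate=.12)
for z in(.111,.109,.107,.1055,.104):
    r.movel(CH(0,.06,z),rate=.06);s=r.get_state();df=s["wrist_force"]-f0;print(z,df.round(1),s["wrist_torque"].round(2))
    if df[2]>5 or np.linalg.norm(df)>10: break
print(s["clock"])
for n in("top","scene"):
    c,im,out=look(n,["spindle","plain_end","disc"],.3);save("pl_"+n+".png",im)
    i=np.linalg.inv(np.stack([X_,E_,Z_],1))
    print(n,{a:[(i@(w-O)).round(3).tolist() for q,w in b if abs(w[0]-.545)<.1 and w[1]<.2] for a,b in out.items()})
E
```

```text
0.111 [0.1 0.4 0.6] [-0.15  0.02 -0.01]
0.109 [ 1.8  0.7 -1.7] [-0.14 -0.22 -0.09]
0.107 [-0.2 -1.8 10.7] [ 0.01  0.03 -0.04]
14.625
top {'spindle': [], 'plain_end': [], 'disc': [[-0.001, 0.209, 0.116]]}
scene {'spindle': [[0.003, 0.112, 0.118]], 'plain_end': [[-0.001, 0.024, 0.114]], 'disc': [[-0.0, 0.201, 0.119]]}
```

Run:
```python
from h import *
i=np.stack([X_,E_,Z_])
r.command_gripper(.06); r.wait(.3)
r.movel(CH(0,.06,.23),rate=.2); r.command_gripper(.085)
r.movel(CH(0,.15,.26),rate=.2);r.wait(.15)
for n in("wrist","top","scene"):
    c,im,out=look(n,["spindle","plain_end","disc"],.3);save("rel_"+n+".png",im)
    print(n,{a:[(round(q,2),(i@(w-O)).round(3).tolist()) for q,w in b if abs(w[0]-.545)<.1 and w[1]<.2] for a,b in out.items()})
    if n=="wrist":
        print([project(c,CH(0,y,.115)).round() for y in(.022,.194,.206)],project(c,CH(.036,.206,.115)),project(c,CH(-.036,.206,.115)))
print(r.get_state()["clock"],r.get_state()["wrist_force"])
```

```text
wrist {'spindle': [(0.73, [0.004, 0.109, 0.115])], 'plain_end': [(0.56, [0.001, 0.021, 0.11])], 'disc': [(0.9, [0.002, 0.203, 0.116])]}
[array([319., 298.]), array([319., 143.]), array([319., 131.])] [356.78196315 130.51500237] [281.34517588 130.6229879 ]
top {'spindle': [], 'plain_end': [], 'disc': []}
scene {'spindle': [(0.68, [0.002, 0.111, 0.118])], 'plain_end': [(0.9, [-0.003, 0.025, 0.118])], 'disc': [(0.62, [-0.003, 0.2, 0.117])]}
18.3 [ 0.01226817 -0.18029597  0.07934948]
```

View pics/rel_wrist.png

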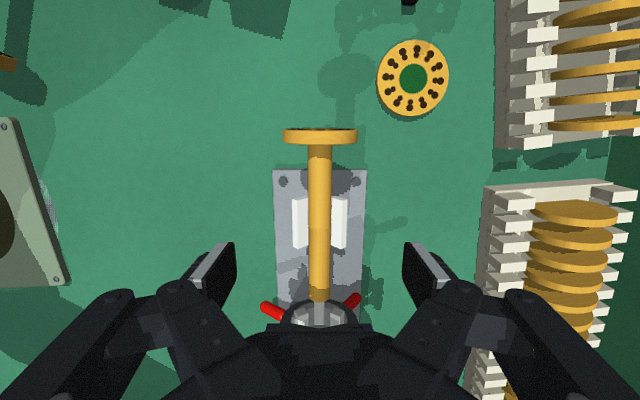

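The spindle lies in the V in line: disc spans u=283–358 at row 137, plain end at about (319,300), just short of the jaws, within 1 px or so of the prediction. Next: take the disc and slide in.

Run:
```python
from h import *
i=np.stack([X_,E_,Z_])
r.movel(CH(.001,.200,.19),rate=.2); f0=r.get_state()["wrist_force"]
r.movel(CH(.001,.200,.107),rate=.1); print((i@(r.get_state()["wrist_force"]-f0)).round(1))
r.command_gripper(0,60); s=r.get_state();print(s["finger_gap"],s["gripper_force"],(i@(s["wrist_force"]-f0)).round(1))
y=.2
for y in [.185,.170,.160,.156,.153,.151,.1495,.148,.1465,.145,.1435,.142]:
    r.movel(CH(.001,y,.107),rate=.05);s=r.get_state();f=i@(s["wrist_force"]-f0);print(y,f.round(1),(i@(s["eef_pos"]-O)).round(4))
    if f[1]>25 or np.linalg.norm(f)>45: break
print(s["clock"])
for n in("wrist","scene","top"):
    c,im,out=look(n,["spindle","plain_end","disc"],.3);save("in_"+n+".png",im)
    print(n,{a:[(round(q,2),(i@(w-O)).round(3).tolist()) for q,w in b if abs(w[0]-.545)<.1 and w[1]<.2] for a,b in out.items()})
```

```text
[-1.3  0.8  1.7]
0.06961596577718822 67.12335705757141 [-2.2  1.8  3.8]
0.185 [-0.4 -4.3  5. ] [0.001  0.184  0.1071]
0.17 [-4.7 -1.   9.5] [0.0009 0.1699 0.1072]
0.16 [-5.2  1.  14.1] [0.0008 0.1603 0.1074]
0.156 [-6.7  5.9 15.5] [0.0008 0.157  0.1075]
0.153 [-8.4  7.8 16.9] [0.0008 0.1545 0.1076]
0.151 [-8.9  9.1 18.9] [0.0007 0.1529 0.1077]
0.1495 [-9.4 11.4 19.6] [0.0007 0.1517 0.1077]
0.148 [-10.3  12.3  20.5] [0.0007 0.1503 0.1078]
0.1465 [-9.5 13.5 21.3] [0.0007 0.1489 0.1078]
0.145 [-10.8  13.7  22.3] [0.0007 0.1475 0.1078]
0.1435 [-10.9  13.5  23.1] [0.0007 0.1461 0.1079]
0.142 [-11.3  19.   22.6] [0.0007 0.1456 0.1079]
23.6417
wrist {'spindle': [], 'plain_end': [], 'disc': [(0.56, [0.004, 0.143, 0.118])]}
scene {'spindle': [(0.89, [-0.001, 0.056, 0.118])], 'plain_end': [(0.62, [-0.002, -0.03, 0.119])], 'disc': [(0.81, [0.001, 0.146, 0.117]), (0.58, [0.0, 0.011, 0.121])]}
top {'spindle': [], 'plain_end': [], 'disc': []}
```

Run:
```python
from h import *
i=np.stack([X_,E_,Z_])
for y in(.140,.138):
    r.movel(CH(.001,y,.107),rate=.05);r.wait(.1);s=r.get_state();print(y,(i@s["wrist_force"]).round(1),(i@(s["eef_pos"]-O)).round(4))
P=[]
for n in("scene","scene","scene"):
    c,im,out=look(n,["spindle","plain_end","disc"],.3);save("in2_scene.png",im)
    print(n,{a:[(round(q,2),(i@(w-O)).round(3).tolist()) for q,w in b if abs(w[0]-.545)<.1 and w[1]<.2] for a,b in out.items()})
v0,u0=170,190
cv2.imwrite("pics/in2c.png",cv2.resize(im[v0:v0+120,u0:u0+150,::-1],None,fx=5,fy=5,interpolation=cv2.INTER_CUBIC)[:, :750])
print([project(c,CH(0,y,.115)) for y in(-.031,.147)])
```

```text
0.14 [-11.3  29.3  20.4] [0.0007 0.1455 0.1079]
0.138 [-11.8  40.2  17.8] [0.0007 0.1455 0.1079]
scene {'spindle': [(0.67, [-0.002, 0.058, 0.12])], 'plain_end': [(0.58, [-0.005, -0.03, 0.117])], 'disc': [(0.84, [0.001, 0.144, 0.117])]}
scene {'spindle': [(0.97, [0.002, 0.058, 0.118])], 'plain_end': [(0.94, [-0.003, -0.03, 0.115])], 'disc': [(0.58, [-0.0, 0.144, 0.117])]}
scene {'spindle': [(0.73, [-0.003, 0.056, 0.118])], 'plain_end': [(0.67, [-0.002, -0.03, 0.115])], 'disc': [(0.59, [0.001, 0.147, 0.118])]}
[array([235.0165845 , 223.95151265]), array([293.53964789, 244.79291709])]
```

View pics/in2c.png

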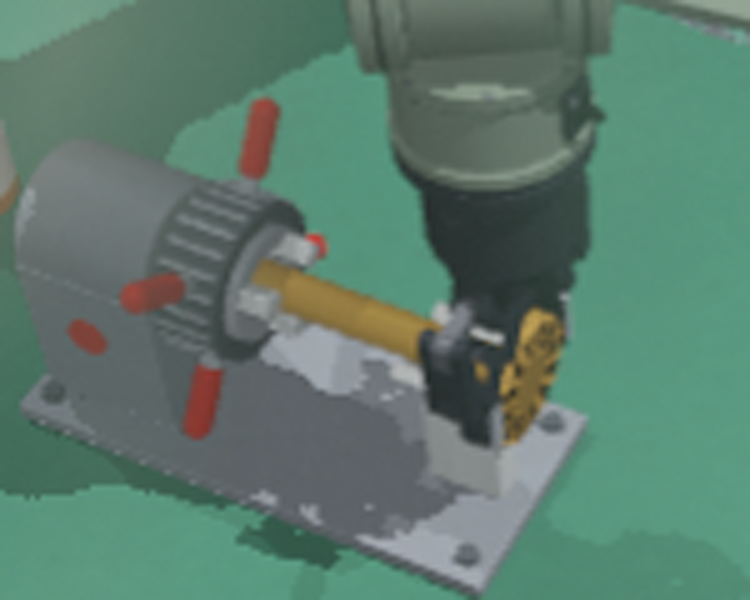

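```bash
cat > sl.py <<'E'
from h import *
def red(im): # rgb
    h=cv2.cvtColor(im,cv2.COLOR_RGB2HSV);return ((h[...,0]<8)|(h[...,0]>172))&(h[...,1]>140)&(h[...,2]>70)
def sleeve(pairs,lo=-.3,hi=2.2):
    best=[]
    for s in np.arange(lo,hi,.02):
        t=0
        for c,m in pairs:
            for k in range(4):
                a=np.radians(-50)+s+k*np.pi/2
                P=np.array([CH(q*np.sin(a),-.03,.115+q*np.cos(a)) for q in np.linspace(.054,.097,15)])
                uv=np.round(project(c,P)).astype(int);ok=(uv[:,0]>=0)&(uv[:,0]<640)&(uv[:,1]>=0)&(uv[:,1]<400)
                t+=m[uv[ok,1],uv[ok,0]].sum()
        best.append((t,round(s,2)))
    return sorted(best)[::-1][:5]
E
python3 - <<'E'
from sl import *
import json
c2={k:(np.array(v) if isinstance(v,list) else v) for k,v in json.load(open("c2.json")).items()}
L=lambda f:cv2.imread("pics/"+f)[...,::-1].copy()
i=np.stack([X_,E_,Z_])
a=[(r.get_calibration("scene"),red(L("scene.png")))];b=[(r.get_calibration("top"),red(L("top.png")))];w=[(c2,red(L("w2.png")))]
for p in(a,b,w,a+b+w,[(a[0][0],red(L("in2_scene.png")))]): print(sleeve(p,-.3,1.2))
# release
s=r.get_state();r.movel(CH(.001,.1455,.108),rate=.05);print((i@r.get_state()["wrist_force"]).round(1))
r.command_gripper(.085);r.wait(.2);r.movel(CH(.001,.147,.24),rate=.2);print(r.get_state()["wrist_force"],r.get_state()["clock"])
c,im,out=look("wrist",["handle","plain_end","disc"],.3);save("rel2.png",im)
print({a:[(round(q,2),(i@(w-O)).round(3).tolist()) for q,w in b if abs(w[0]-.545)<.1 and w[1]<.2] for a,b in out.items()},sleeve([(c,red(im))],-.3,1.2))
c,im,out=look("scene",["handle","plain_end","disc","spindle"],.3);save("rel2s.png",im)
print({a:[(round(q,2),(i@(w-O)).round(3).tolist()) for q,w in b if abs(w[0]-.545)<.1 and w[1]<.2] for a,b in out.items()})
# IK candidates: tool tilt ph at handle angle ha
for ph in(-35,-25,-15,0,15,25,30,35):
    a=np.radians(ph);rad=X_*np.sin(a)+Z_*np.cos(a)
    out=[]
    for ha in(-50,-40,-20,0,20,40,50):
        h=np.radians(ha);hp=X_*np.sin(h)+Z_*np.cos(h)
        G=CH(0,-.03,.115)+hp*.08; q=r.solve_ik(G-rad*.008,orient(-rad,X_));out.append(None if q is None else q[[0,4,6]].round(1).tolist())
    print(ph,out)
E
```

```text
[(np.int64(42), np.float64(0.24)), (np.int64(42), np.float64(0.22)), (np.int64(40), np.float64(0.26)), (np.int64(40), np.float64(0.2)), (np.int64(38), np.float64(0.18))]
[(np.int64(42), np.float64(0.22)), (np.int64(41), np.float64(0.28)), (np.int64(41), np.float64(0.26)), (np.int64(41), np.float64(0.24)), (np.int64(40), np.float64(0.32))]
[(np.int64(42), np.float64(0.22)), (np.int64(41), np.float64(0.24)), (np.int64(40), np.float64(0.2)), (np.int64(39), np.float64(0.28)), (np.int64(39), np.float64(0.26))]
[(np.int64(126), np.float64(0.22)), (np.int64(124), np.float64(0.24)), (np.int64(120), np.float64(0.26)), (np.int64(120), np.float64(0.2)), (np.int64(114), np.float64(0.18))]
[(np.int64(27), np.float64(0.28)), (np.int64(27), np.float64(0.24)), (np.int64(27), np.float64(0.22)), (np.int64(26), np.float64(0.32)), (np.int64(26), np.float64(0.3))]
[-6.   7.8  9.8]
[ 0.52000096  0.20020323 -1.08892255] 27.1583
{'handle': [], 'plain_end': [], 'disc': [(0.87, [0.002, 0.146, 0.119])]} [(np.int64(23), np.float64(0.22)), (np.int64(22), np.float64(0.26)), (np.int64(22), np.float64(0.24)), (np.i
[... 645 characters left out ...]
0.4, 0.5, -0.3], [0.4, 0.5, -0.3], [0.4, 0.5, -0.3]]
0 [[0.4, 0.4, -0.2], [0.4, 0.4, -0.2], [0.4, 0.4, -0.2], [0.4, 0.4, -0.2], [0.4, 0.4, -0.2], [0.4, 0.4, -0.2], [0.4, 0.4, -0.2]]
15 [[0.4, 0.3, -0.2], [0.4, 0.3, -0.2], [0.4, 0.3, -0.1], [0.4, 0.3, -0.1], [0.4, 0.3, -0.1], [0.3, 0.3, -0.1], [0.3, 0.3, -0.1]]
25 [[0.4, 0.3, -0.1], [0.4, 0.3, -0.1], [0.4, 0.3, -0.1], [0.3, 0.3, -0.1], [0.3, 0.3, -0.1], [0.3, 0.3, -0.1], [0.3, 0.3, -0.1]]
30 [[0.4, 0.3, -0.1], [0.4, 0.3, -0.1], [0.3, 0.3, -0.1], [0.3, 0.3, -0.1], [0.3, 0.3, -0.1], [0.3, 0.3, -0.0], [0.3, 0.3, -0.0]]
35 [[0.4, 0.3, -0.1], [0.3, 0.3, -0.1], [0.3, 0.3, -0.1], [0.3, 0.3, -0.1], [0.3, 0.3, -0.0], [0.3, 0.3, -0.0], [0.2, 0.3, 0.0]]
```

```bash
cat > turn.py <<'E'
from sl import *
i=np.stack([X_,E_,Z_])
def pose(h,ph,rad=.08,back=0):
    h,ph=np.radians([h,ph]);hp=X_*np.sin(h)+Z_*np.cos(h);t=X_*np.sin(ph)+Z_*np.cos(ph)
    return CH(0,-.03,.115)+hp*rad+t*(back-.008),orient(-t,X_)
E
python3 - <<'E'
from turn import *
r.movel(CH(0,.147,.29),rate=.25); r.command_gripper(.044)
r.goto(*pose(-37,-15,back=.08)); f0=r.get_state()["wrist_force"];print(r.get_state()["finger_gap"],r.get_state()["clock"])
r.movel(pose(-37,-15)[0],rate=.12);print((i@(r.get_state()["wrist_force"]-f0)).round(1))
for h in np.arange(-29,30,8.):
    ph=np.interp(h,[-37,45],[-15,32]);r.movel(*pose(h,ph),rate=.12);s=r.get_state();f=i@(s["wrist_force"]-f0)
    hr=np.radians(h);t=-(f@np.array([np.cos(hr),0,-np.sin(hr)]));print(h,round(ph),f.round(1),"tang",round(t,1))
    if np.linalg.norm(f)>45: break
print(s["clock"])
c,im,_=look("scene",[]);save("t_scene.png",im);print(sleeve([(c,red(im))]))
E
```

```text
0.043956413767642796 29.2417
[ 0.5 -0.   0.7]
-29.0 -10 [-0.  -0.5 -0.6] tang 0.3
-21.0 -6 [-0.8  0.6 -0.6] tang 1.0
-13.0 -1 [-0.6  0.7  0.5] tang 0.5
-5.0 3 [-0.9  0.1  0.3] tang 0.9
3.0 8 [-1.2  0.4 -0.1] tang 1.2
11.0 13 [-0.2  0.7  0.8] tang 0.3
19.0 17 [-0.5 -0.5  0. ] tang 0.5
27.0 22 [-0.4 -0.2 -0.1] tang 0.3
32.4083
[(np.int64(39), np.float64(1.12)), (np.int64(38), np.float64(1.1)), (np.int64(37), np.float64(1.16)), (np.int64(37), np.float64(1.14)), (np.int64(36), np.float64(1.2))]
```

Run:
```python
from turn import *
import sys
s=r.get_state();f0=np.zeros(3)
for h in np.arange(31,62,3.):
    ph=np.interp(h,[-37,45],[-15,32]);ph=min(ph,33)
    try: r.movel(*pose(h,ph),rate=.08)
    except r.MotionError as ex: print(h,ex);break
    s=r.get_state();f=i@s["wrist_force"];hr=np.radians(h);t=-(f@np.array([np.cos(hr),0,-np.sin(hr)]))
    p=pose(h,ph)[0];print(h,round(ph),f.round(1),"tang",round(t,1),"lag",(i@(p-s["eef_pos"])*1000).round(1))
    if t>32 or np.linalg.norm(f)>50: break
print(s["clock"])
c,im,_=look("scene",[]);save("t2_scene.png",im);print(sleeve([(c,red(im))]))
```

```text
31.0 24 [-2.1 -0.   1.1] tang 2.4 lag [0.1 0.1 0. ]
34.0 26 [-1.9  0.1 -1.9] tang 0.5 lag [0.  0.  0.1]
37.0 27 [-1.4  0.9 -0.1] tang 1.1 lag [-0.  -0.   0.3]
40.0 29 [-3.6  0.7  0.6] tang 3.2 lag [ 0.1 -0.   0.2]
43.0 31 [-5.8  0.3  3.1] tang 6.4 lag [ 0.2 -0.1  0.2]
46.0 32 [-6.4  0.4  5.5] tang 8.4 lag [ 0.3  0.  -0.1]
49.0 32 [-5.1 -0.2 11.4] tang 12.0 lag [ 0.1  0.1 -0.7]
52.0 32 [-8.2  0.7 14.6] tang 16.6 lag [ 0.4  0.1 -0.9]
55.0 32 [-10.1  -0.   15.2] tang 18.2 lag [ 0.6  0.1 -1. ]
58.0 32 [-11.3   0.7  19.8] tang 22.8 lag [ 0.6  0.3 -1.4]
61.0 32 [-11.1  -0.6  23. ] tang 25.4 lag [ 0.7  0.5 -1.7]
35.2083
[(np.int64(44), np.float64(1.86)), (np.int64(44), np.float64(0.3)), (np.int64(43), np.float64(1.82)), (np.int64(43), np.float64(0.24)), (np.int64(42), np.float64(1.8))]
```

Run:
```python
from turn import *
r.movel(*pose(54,32),rate=.05);print((i@r.get_state()["wrist_force"]).round(1))
r.movel(pose(50,32)[0],rate=.05);print((i@r.get_state()["wrist_force"]).round(1))
r.movel(pose(50,32,back=.1)[0],rate=.12)
p=r.get_state()["eef_pos"];r.movel([p[0]-.05,p[1],.36],rate=.2);r.wait(.3);s=r.get_state();print(s["clock"],s["wrist_force"])
for n in("scene","top"):
    c,im,out=look(n,["spindle","plain_end","disc"],.3);save("f_"+n+".png",im);print(sleeve([(c,red(im))],1.0,2.2))
    print({a:[(round(q,2),(i@(w-O)).round(3).tolist()) for q,w in b if abs(w[0]-.545)<.1 and w[1]<.2] for a,b in out.items()})
    if n=="scene": cv2.imwrite("pics/fc.png",cv2.resize(im[170:290,190:340,::-1],None,fx=5,fy=5,interpolation=cv2.INTER_CUBIC))
```

```text
[-13.5   0.6  11.4]
[-9.2 -0.3  5.2]Traceback (most recent call last):
  File "<stdin>", line 4, in <module>
rig.MotionError: the arm cannot follow that straight line within its joint ranges
```

Run:
```python
from turn import *
c,im,out=look("scene",[],.3);save("b_scene.png",im);print(sleeve([(c,red(im))],.6,2.2))
for h in (46,42,38):
    r.movel(pose(h,32)[0],rate=.05);s=r.get_state();print(h,(i@s["wrist_force"]).round(1),(i@(s["eef_pos"]-pose(h,32)[0])).round(4))
    c,im,out=look("scene",[],.3);print(sleeve([(c,red(im))],.6,2.2)[:3])
    if np.linalg.norm(s["wrist_force"])<3: break
save("b2.png",im);print(s["clock"],s["q"].round(2))
cv2.imwrite("pics/b2c.png",cv2.resize(im[150:290,190:340,::-1],None,fx=4,fy=4,interpolation=cv2.INTER_CUBIC))
```

```text
[(np.int64(41), np.float64(1.58)), (np.int64(41), np.float64(1.56)), (np.int64(41), np.float64(1.54)), (np.int64(39), np.float64(1.6)), (np.int64(36), np.float64(1.62))]
46 [-4.4 -0.1  3.1] [-0.     -0.0001  0.0004]
[(np.int64(41), np.float64(1.5)), (np.int64(40), np.float64(1.48)), (np.int64(38), np.float64(1.52))]
42 [ 1.1 -0.6 -0.2] [ 0.0003 -0.      0.    ]
[(np.int64(40), np.float64(1.46)), (np.int64(40), np.float64(1.44)), (np.int64(39), np.float64(1.48))]
36.475 [ 0.26  1.2  -0.32  0.65  0.3   1.87 -0.01]
```

View pics/b2c.png

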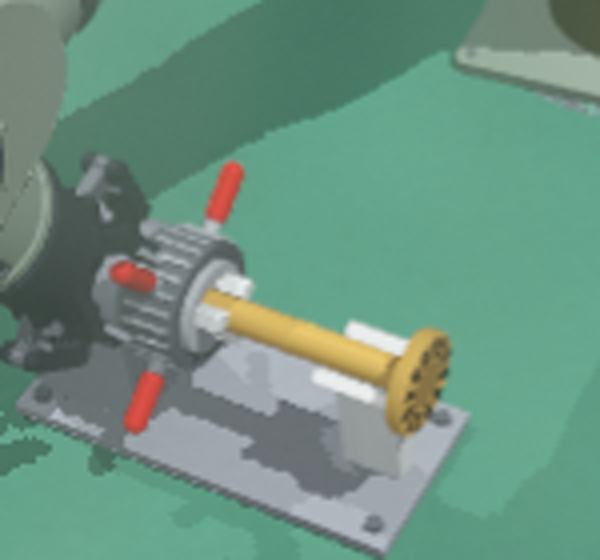

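The sleeve reads about 1.45 and holds. It sprang back elastically from the overtravel and the force on the fingers is now near zero. The jaws sit on the shank and the spindle is home. Centring the fingers on the handle and retracting.

Run:
```python
from turn import *
r.movel(pose(36,32)[0],rate=.05);s=r.get_state();print((i@s["wrist_force"]).round(1))
for ph in(32,28,25,22):
    try: 
        P,o=pose(36,32,back=.06); o=pose(36,ph)[1]; r.movel(P,o,rate=.1);print("ret",ph);break
    except r.MotionError: continue
s=r.get_state();print((i@s["wrist_force"]).round(1),(i@(s["eef_pos"]-O)).round(3))
```

```text
[0.4 0.2 0.1]
ret 28
[-0.1 -0.3 -0.1] [ 0.074 -0.03   0.223]
```

Run:
```python
from turn import *
p=r.get_state()["eef_pos"];r.movel(p+Z_*.08,orient([0,0,-1],X_),rate=.15);r.goto([.40,-.2,.38],orient([0,0,-1],X_));r.wait(.3);s=r.get_state();print(s["clock"],s["wrist_force"].round(1))
for n in("scene","top"):
    c,im,out=look(n,["spindle","plain_end","disc","spare_disc","marker","oil_bottle"],.3);save("f_"+n+".png",im);print(sleeve([(c,red(im))],.6,2.2)[:4])
    print({a:[(round(q,2),(i@(w-O)).round(3).tolist() if a in("spindle","plain_end","disc") else w.round(3).tolist()) for q,w in b if abs(w[0]-.545)<.2 and w[1]<.3] for a,b in out.items()})
    if n=="scene": cv2.imwrite("pics/fc.png",cv2.resize(im[170:290,190:340,::-1],None,fx=5,fy=5,interpolation=cv2.INTER_CUBIC))
```

```text
39.875 [0.9 0.1 0.2]
[(np.int64(32), np.float64(1.48)), (np.int64(32), np.float64(1.46)), (np.int64(32), np.float64(1.44)), (np.int64(31), np.float64(1.5))]
{'spindle': [(0.8, [-0.003, 0.059, 0.117]), (0.56, [-0.001, 0.012, 0.119]), (0.46, [0.006, 0.001, 0.115])], 'plain_end': [(0.78, [-0.003, -0.031, 0.117])], 'disc': [(0.84, [-0.001, 0.148, 0.114])], 'spare_disc': [(0.82, [0.681, 0.129, 0.005]), (0.48, [0.544, -0.07, 0.118])], 'marker': [(0.75, [0.684, 0.285, 0.002])], 'oil_bottle': [(0.86, [0.449, -0.402, 0.004]), (0.45, [0.54, -0.13, -0.001])]}
[(np.int64(47), np.float64(1.48)), (np.int64(45), np.float64(1.5)), (np.int64(45), np.float64(1.46)), (np.int64(44), np.float64(1.54))]
{'spindle': [(0.58, [0.001, 0.059, 0.114])], 'plain_end': [(0.78, [-0.002, -0.029, 0.114]), (0.44, [0.12, 0.267, -0.002])], 'disc': [(0.6, [-0.002, 0.154, 0.115])], 'spare_disc': [(0.72, [0.675, 0.133, -0.002])], 'marker': [(0.73, [0.682, 0.29, -0.0])], 'oil_bottle': []}
```

View pics/fc.png

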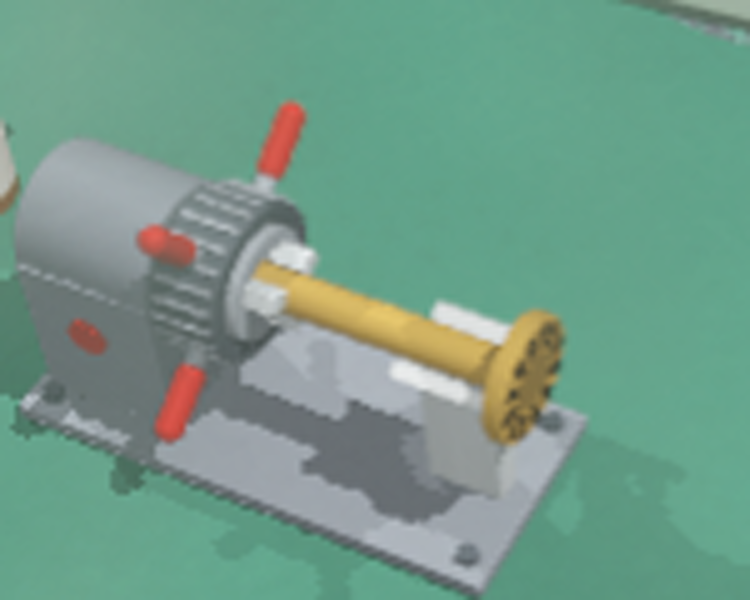

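The final view shows the spindle home, with its disc at (525,378) just clear of the cradle. The jaws sit on the shank, the sleeve reads about 1.46 rad, and the arm is clear. The bystanders haven't moved.

```bash
python3 -c "
from h import *
print(r.job_done())"
```

```text
the job is handed in; nothing more can be done
None
```

I handed the job in at about 40 s: the spindle is fully home in the chuck, the sleeve is turned to about 1.46 rad, the arm is clear, and the spare disc, marker and oil bottle did not move. The jaw grip is inferred, not measured: the sleeve sprang back from about 1.8 rad when I let go, then held just past where the jaws meet the spindle.

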